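# Click a trimmer-blade cassette into its dock

## Task

Pick up the black blade cassette by its fin, lay it flat in the flared mouth of the dock, blunt nose first, and slide it along the channel until the sprung pawl clicks in behind the nose and holds it. Push gently: do not ram the sprung plunger hard against its end stop. Let go, and leave the pot, the timer and the dropper bottle where they stand.

Things in the scene. Friction and masses are not known exactly. Their poses are not given: they have to be found in the camera images.
- cassette: Black plastic trimmer-blade carrier, 110 (its x) x 44 (y) mm, 140 g, loose, flat on the worktop. Origin: centre of underside; +x = nose end. Rear body x -55 to +5, 44 wide, 20 high; neck x +5 to +41, 26 wide, 16 high; blunt nose x +41 to +55, 44 wide, 16 high, front corners rounded, with square rear shoulders at x +41 that the pawl catches.
- fin (a point): Middle of the cassette's upright grip fin, at cassette (-25, 0, 37) mm. The fin is 36 long along cassette x, 12 thick across y, and stands on the rear body from z 20 to z 52: pinch it across its thickness from above.
- dock: Grey base plate fixed to the worktop, x -170 to +120, 110 wide (y), 6 mm thick. Origin: on the channel's centre line, at the underside. The cassette is pushed along dock +x, nose first, sliding on the plate's top (z 6). The plate's end x -170 to -91 is an open flat apron. A black lock unit (plunger, pawl, steel bridge over the channel) stands towards +x.
- mouth (a point): On the plate's top at dock (-118, 0, 6) mm: with the cassette's origin here its nose lies in the flare, still clear of the straight rails. From here to the click it slides about 107 mm, 20 more or less with the lock's setting.
- rails (a point): On the plate's top at dock (-60, 0, 6) mm, where the straight aluminium rails begin: inner faces 47 mm apart, tops 16 above the plate, left (+y) one to dock x -30, right one to +45. Before this point, back to x -91, they flare out to about 74 mm.
- plunger (a joint): Sprung plunger in the lock's end block, facing the mouth; metres pushed back along dock +x: 0 at rest, 0.016 at the hard stop. 2 N at 0, 13 N at the stop (700 N/m); over 20 N harms it. The pawl clicks about 7 mm in; unless it has, the cassette comes back out. Friction included, the push is about 9 to 12 N at the click. A latched, released cassette keeps it 5 to 6 mm in.
- pawl (a joint): Steel leaf 34 mm long on the channel's left (+y) side, hinged on the lock at its mouth end, tip leaning forward into the channel; radians swung aside: 0 at rest, 0.1 to 0.2 as the nose passes, back to 0 behind it (1 to 2 N at the tip). The lock is clamped at a setting L, -20 to +20 mm, not reported: feel it. Click at cassette origin = dock x about -11+L mm.
- pot: White lidded jar, 90 across, 32 high mm, loose bystander; origin centre of underside.
- timer: Round kitchen timer, 62 across, 37 high mm, loose bystander; origin centre of underside.
- dropper: Brown dropper bottle, 33 across, 102 high mm, loose bystander; origin centre of underside. The lock's bridge is 36 high, its end block 40 (mm above the worktop).
Mind the look-alikes: they are no part of the job. Several things have the shape of the cassette; the one meant has the colours described above.

How it is judged:
By the outcome, as a careful person would: the job done as asked, in the order asked, and still so for the second after the job is handed in, with the robot touching nothing.
It also fails if it takes over 53 s, if anything falls off the work surface, if the arm or the gripper's body presses on something with over 40 N, if the wrist force passes 120 N, or if a joint passes its speed limit or range.

## Robot

A 7-joint arm with a two-finger parallel gripper is mounted at the origin on a cart in front of the work surface, level with it; the furniture and walls round the work are solid. World frame = base frame: x ahead of the robot, y to its left, z up, the work surface at z = 0. Lengths are in m, angles in rad, forces in N, time in s.
With the tool pointing down it reaches from about 0.425 to 0.95 m from the base axis. Payload 16.7 kg.
Tool frame: the origin (TCP) lies between the finger pads; the fingertips stand 22 mm ahead of it and the grasp point (between the pads) lies 3 mm ahead of it (tips_ahead is the distance from the TCP to the fingertips, in m); z points along the fingers, y is the direction in which the jaws open and shut (so a half turn about z gives the same grasp; the last joint's range is limited). The gripper opens to 94 mm and grips with 3 to 60 N. Pads are 16 mm wide; open, the fingers measure 119 mm over their backs; the gripper's body (75 mm by 177 mm) begins 78 mm behind the grasp point.
Start: joints at [1.06, 0.426, 0.074, 1.606, -0.034, 1.111, -0.067], TCP at [0.238, -0.632, 0.227] pointing down, gripper open.
Joint ranges: [-2.85, 2.85], [-0.5, 2.14], [-1.23, 1.37], [0.21, 2.46], [-1.02, 4.16], [0.16, 2.05], [-2.73, 2.73]. Speed limits (rad/s): [1.89, 1.89, 2.39, 2.39, 3.01, 3.01, 3.01].

## Interface

Orientations are given as a unit quaternion [w, x, y, z].
In Python, from bench import * gives the robot as it stands.
- The arm moves only by the tool jog_arm, never from a script. Its argument "moves" is a list that holds one entry, the list of rows, each a list of 5 numbers: the finger opening in m, from 0 to 0.094, then the shift along the tool's x, y, z in m, then the turn about the tool's z in degrees. In form: [[[fingers, x, y, z, yaw], ...]]. A call has 1 to 12 rows; each row shifts and turns the pose as measured when the row begins, along the tool's axes as they then stand; what a row does not reach is not made up. A row lasts 1/8 s, in which the tool goes at most 62.5 mm and 10.7 degrees, less where a joint would pass 70% of its speed; a pose out of reach is approached as far as the arm can. A call with a gripper value outside its range is refused whole. The fingers move at their own pace and stop on an object; "force" is the grip in N (left out, the last holds). Time passes only in rows, so rows that do not move let the fingers close. It gives the time, the measured TCP pose, the force and the opening at its end, in the units of the state.
- sense(): the state, without advancing time (a new reading comes with each control period).
- read_camera(name): name is "scene" or "top"; returns a dict with "image" (400x640x3 uint8, red, green, blue), "range_z" (400x640 float32, m along the optical axis (not along the pixel's ray), 0 where there is no reading), "fx", "fy", "cx", "cy" (pixels), "pose" (4x4, takes a point from camera to world coordinates). Camera axes: x right, y down, z forward; pixel columns grow to the right and rows downward; lengths in m; the calibration is good to about 2 mm. A picture is of the moment at which its call begins.
- close_job(): hands the job in, once; it reports no verdict.
Trained networks look in a picture, given as the dict that the camera call returned (one of the last four; its "shot" number tells which), for a name from the list of things; names that differ only in an ending like _2 or _b are one class to them, and where a whole thing is asked for, a point or a joint stands for the part that bears it (a point fixed in the world has none). Each returns a list of dicts, best first, with "score" (0 to 1); they miss things now and then, are a little off and sometimes report something else, mostly with a low value. They report only what shows in the picture. A call takes as long as a camera call. They do not tell look-alikes from the thing itself.
- search_frame(picture, thing): "rect" ([left, top, right, bottom] in pixels, round what is visible of it).
- outline_of(picture, thing): "pixels" (400x640 bool, what is visible of it) and "rect" ([left, top, right, bottom] in pixels, round what is visible of it).
- spot_point(picture, thing): "centre" ([column, row] in pixels: a listed point, or the origin of a listed thing).
The state is a dict: "t": time; "qpos": joint angles; "joint_vel": joint speeds; "joint_torque": joint torques, N m; "eef_pos": TCP position; "orientation": TCP orientation; "ft_force": force on the tool from outside, world axes, zero at the start; "torque": the same for the moment, N m; "opening": opening from 0.0 (shut) to 1.0 (fully open).
Only numpy, scipy, OpenCV 4.12 (cv2) and the standard library are available. Lean on these libraries where they do the work, as an engineer would, in place of code of your own. Each camera call takes 0.05 s, during which the arm holds its last target.

## Working session

There is one attempt and no reset: what is moved stays moved. The work goes in short steps, Python scripts to look and compute and a tool call to move; the robot and the scene stay as the last step left them, time stands still between calls to the robot, and variables do not carry over. Pictures are saved under pics/ and viewed, and the job is handed in when it is done.

Besides the shell and the picture viewer there is one more tool, called after ">>>" as name(argument=value, ...) on one line, values as JSON. jog_arm: Moves the arm, as the interface text tells. Its arguments: {"type":"object","properties":{"moves":{"type":"array","items":{"type":"array","items":{"type":"array","items":{"type":"number"}}}},"force":{"type":"number"}},"required":["moves"]}

```bash
mkdir -p pics
python3 - <<'E'
from bench import *
import cv2,pickle
s=sense();print({k:s[k] for k in('t','eef_pos','orientation','ft_force','opening')})
for n in('scene','top'):
    p=read_camera(n);cv2.imwrite(f'pics/{n}0.png',p['image'][:,:,::-1]);pickle.dump(p,open(f'{n}0.pkl','wb'))
    for th in('cassette','dock','pot','timer','dropper'):
        print(n,th,[(d['rect'],round(d['score'],2)) for d in search_frame(p,th)])
    for th in('fin','mouth','rails','plunger'):
        try: print(n,th,[(d['centre'],round(d['score'],2)) for d in spot_point(p,th)])
        except Exception as e: print(th,e)
print(sense()['t'])
E
```

```text
{'t': 0.0, 'eef_pos': array([ 0.23811574, -0.63117911,  0.22678334]), 'orientation': array([-6.01483545e-04,  9.83779561e-01,  1.79380575e-01, -1.53872188e-04]), 'ft_force': array([ 0.11398841,  0.69242472, -0.3492516 ]), 'opening': 0.998550446006739}
scene cassette [([385.9, 179.8, 420.6, 207.2], 0.77), ([173.4, 213.2, 190.9, 245.7], 0.32)]
scene dock [([252.8, 208.5, 351.9, 248.6], 0.68)]
scene pot [([324.5, 164.6, 351.3, 179.9], 0.89)]
scene timer [([388.7, 159.4, 407.5, 173.3], 0.49)]
scene dropper [([171.9, 213.8, 191.6, 242.5], 0.78)]
scene fin [([411.7, 190.4], 0.67)]
scene mouth [([330.5, 218.2], 0.98)]
scene rails [([312.1, 228.1], 0.85)]
plunger it knows: cassette, dock, dropper, fin, mouth, pot, rails, timer
top cassette [([391.1, 233.9, 430.9, 249.6], 0.87), ([458.8, 209.7, 487.5, 253.1], 0.8)]
top dock [([229.4, 208.6, 333.5, 254.1], 0.88)]
top pot [([360.5, 141.2, 391.9, 174.3], 0.7), ([391.6, 229.9, 433.0, 250.1], 0.64)]
top timer [([434.6, 170.5, 460.4, 192.4], 0.67)]
top dropper []
top fin [([421.7, 239.1], 0.96), ([471.9, 235.5], 0.89)]
top mouth [([315.5, 232.3], 0.92), ([292.3, 230.2], 0.44)]
top rails [([293.9, 228.7], 0.66)]
plunger it knows: cassette, dock, dropper, fin, mouth, pot, rails, timer
0.9
```

Run:
```python
import cv2
a=cv2.imread('pics/top0.png');cv2.imwrite('pics/t1.png',cv2.resize(a[110:290,200:510],(775,450),interpolation=cv2.INTER_CUBIC))
a=cv2.imread('pics/scene0.png');cv2.imwrite('pics/s1.png',cv2.resize(a[130:290,150:450],(780,416),interpolation=cv2.INTER_CUBIC))
```

```text
(no output)
```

View pics/t1.png

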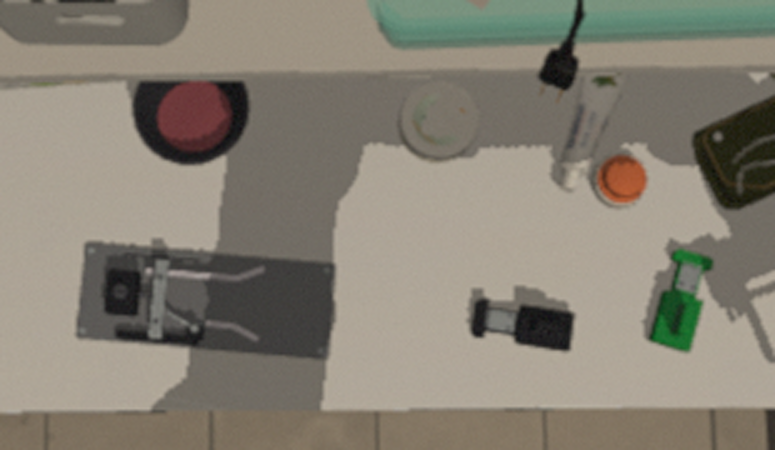

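View pics/s1.png

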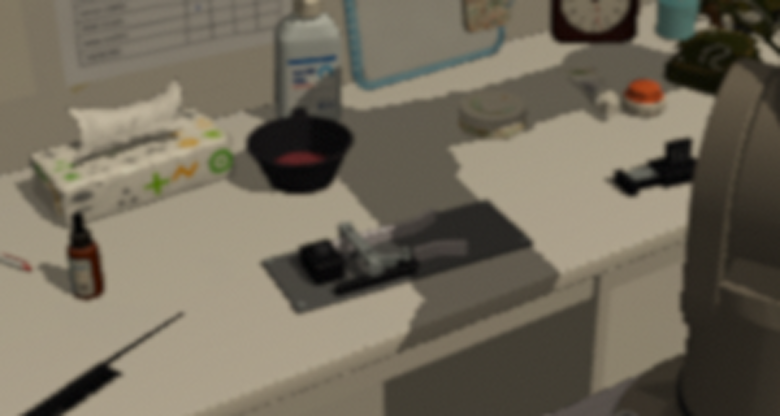

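View pics/top0.png

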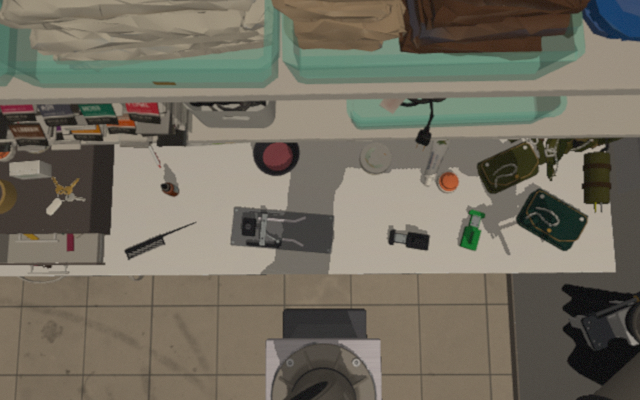

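```bash
cat > h.py <<'E'
import numpy as np,pickle,cv2
def pts(p):
    v,u=np.mgrid[0:400,0:640];z=p['range_z']
    c=np.stack([(u-p['cx'])/p['fx']*z,(v-p['cy'])/p['fy']*z,z,np.ones_like(z)],-1)
    return (c@p['pose'].T)[...,:3]
def ray(p,u,v,zw):
    d=p['pose'][:3,:3]@np.array([(u-p['cx'])/p['fx'],(v-p['cy'])/p['fy'],1.]);o=p['pose'][:3,3]
    return o+d*(zw-o[2])/d[2]
E
python3 - <<'E'
from h import *
np.set_printoptions(precision=4,suppress=True)
p=pickle.load(open('top0.pkl','rb'));print(p['pose'],p['fx'])
W=pts(p)
# cassette top
sub=W[228:256,385:436];
print((sub[...,2]*1000).round().astype(int)[::2,::2])
print('dock');print((W[200:262:2,225:340:3,2]*1000).round().astype(int))
print('fin',ray(p,421.7,239.1,.037),'mouth',ray(p,315.5,232.3,.006),'rails',ray(p,293.9,228.7,.006))
q=pickle.load(open('scene0.pkl','rb'))
print('scene fin',ray(q,411.7,190.4,.037),'mouth',ray(q,330.5,218.2,.006),'rails',ray(q,312.1,228.1,.006))
for n,u,v in(('pot',375,157),('timer',448,182),('dropper',169,188)):print(n,W[v,u])
E
```

```text
[[-0.0076 -0.9914  0.1303  0.3484]
 [-0.9996  0.0111  0.026  -0.0161]
 [-0.0272 -0.1301 -0.9911  1.3647]
 [ 0.      0.      0.      1.    ]] 478.2248431827198
[[  -7    5    5    0   -1    1    0    2    1    2   -1    4   -5   -2
    -2    0    0    2   -3    4   -3    1   -4   -2   -1    0]
 [   2    3    4   18   18   15    1    1   -1   -2    5   -3   -5    1
    -1   -3    3    1    1    1    1   -3    1    3   -3    4]
 [   0   -3    3   15   16   12   -2   -3    4   -1   -5    1   17   19
    17   23   -1    2    2    2    5    1    2    1   -1   -4]
 [  -1   -4   -1   16   16   17   19   13   16   18   18   14   22   19
    16   24   15   19   24   20   17   19   -1    1    3    3]
 [  -4   -8    0   19   15   13   12   13   16   15   16   15   19   20
    23   16   20   24   24   21   17   21   21   -1    3    3]
 [  -4   -2    8   14   18   14   19   12   14   18   20   18   22   20
    34   53   54   44   51   47   19   18   23    3    5    0]
 [  -1   -4    9   17   11   14   16   15   20   20   12   11   16   20
    36   56   46   60   52   52   53   49   15    1   -2   
[... 685 characters left out ...]
    4    0    0   -3   -5    2   -3   -2   -4   -2    0   -1    1
     0    0   -4   -2   -1   -2    1   -2    1    0   -3   -1]
 [  -2   -3   -6    3    0   -4    0    0   -1    2   -2    0   -2    2
    -3   -2    0   -2    1   -4    2   -1   -3   -2   -4    4]]
dock
[[ 0 -4  0 ... -3  0  1]
 [-5 -1  3 ... -2  2  0]
 [ 0  0 -6 ...  4  3  3]
 ...
 [-2 -3  1 ... -1 -4  3]
 [ 0 -1  2 ... -6  1  0]
 [ 1 -4  2 ... -1 -3  3]]
fin [ 0.4244 -0.2777  0.037 ] mouth [0.4482 0.0159 0.006 ] rails [0.4591 0.0774 0.006 ]
scene fin [ 0.4022 -0.2595  0.037 ] mouth [0.4444 0.0235 0.006 ] rails [0.4286 0.0985 0.006 ]
pot [ 0.658  -0.1551  0.0349]
timer [ 0.5833 -0.3568  0.0367]
dropper [0.5694 0.4175 0.0742]
```

```bash
cat >> h.py <<'E'
def avg(n=8,cam='top'):
    import bench
    ps=[bench.read_camera(cam) for _ in range(n)]
    p=dict(ps[-1]);z=np.stack([q['range_z'] for q in ps]);z[z==0]=np.nan
    p['range_z']=np.nanmedian(z,0);p['image']=np.mean([q['image'] for q in ps],0).astype(np.uint8);p['last']=ps[-1]
    return p
def rects(xy):
    r=cv2.minAreaRect((xy*1000).astype(np.float32));return r
E
python3 - <<'E'
from h import *
import bench
np.set_printoptions(precision=4,suppress=True,linewidth=220)
p=avg(8);pickle.dump(p,open('avg0.pkl','wb'));W=pts(p)
for th in('cassette','dock'):
    for d in bench.outline_of(p['last'],th):
        m=d['pixels'];print(th,d['score'],d['rect'],m.sum())
        if th=='dock': np.save('dockm.npy',m)
print((W[204:260:2,227:338:3,2]*1000).round().astype(int).tolist().__str__().replace('],','],\n'))
cv2.imwrite('pics/t2.png',cv2.resize(p['image'][200:262,222:342,::-1],(780,403),interpolation=cv2.INTER_CUBIC))
cv2.imwrite('pics/c2.png',cv2.resize(p['image'][222:260,380:440,::-1],(780,494),interpolation=cv2.INTER_CUBIC))
E
```

```text
cassette 0.91 [458.8, 209.2, 486.0, 253.2] 610
cassette 0.63 [389.5, 232.5, 430.9, 250.7] 560
dock 0.79 [230.3, 208.5, 334.4, 253.4] 3931
[[0, -2, 0, 0, 2, 0, 2, -1, 0, 1, 0, -1, 0, -1, 1, -1, 0, -1, 0, 0, 3, -1, 0, 2, 1, -1, 1, 0, 0, -1, 0, 0, 1, 1, 1, 0, 0],
 [1, -1, 1, -1, -1, 0, -2, -1, 0, 1, 0, 2, 0, -1, -1, -1, 0, 0, 1, 1, -3, -2, 0, 1, 0, 1, 2, 2, 1, 0, 1, 2, 0, 0, 0, -1, 1],
 [1, -1, 0, 5, 6, 8, 7, 4, 6, 4, 2, 0, 0, 1, -1, 0, 0, -2, 0, 2, -1, 0, 2, 0, 0, 0, -1, 2, 2, 0, -1, 2, 2, 1, 0, 2, 0],
 [-2, 0, 0, 8, 6, 5, 6, 6, 6, 7, 5, 7, 8, 6, 6, 5, 5, 4, 1, 0, -1, 0, 1, 1, 1, -1, 1, 1, 0, 0, 0, 1, -1, 1, -1, -1, -1],
 [-2, 2, 1, 5, 5, 6, 4, 5, 4, 5, 6, 6, 6, 6, 6, 5, 8, 6, 5, 6, 7, 6, 4, 5, 6, 5, 0, 1, 1, -1, 1, -2, 0, 1, 1, 0, -2],
 [0, 0, 1, 7, 5, 5, 5, 5, 7, 5, 5, 6, 36, 35, 3, 6, 5, 8, 6, 6, 7, 7, 6, 5, 6, 7, 6, 6, 3, 5, 7, 5, 8, 5, 2, -1, -1],
 [1, 0, 1, 6, 6, 7, 6, 7, 7, 6, 6, 5, 36, 35, 6, 6, 6, 5, 8, 7, 5, 5, 6, 9, 5, 6, 22, 6, 5, 4, 7, 8, 5, 3, 8, 5, 0],
 [0, -1, -1, 8, 4, 8, 30, 34, 32, 32, 8, 23, 38, 37, 20, 22, 22, 23, 6, 5, 7, 4, 5, 7, 23, 21, 22, 5, 7, 6, 6, 5, 6, 7, 
[... 1783 characters left out ...]
0, 1, 4, 6, 5, 7, 8, 7, 6, 7, 6, 8, 6, 7, 6, 6, 6, 4, 4, 6, 6, 5, 0, 0],
 [-1, 0, 1, -2, 0, 0, 1, -1, 1, -1, 0, -1, 1, 1, 0, -1, 2, -2, 1, 2, -1, 0, 0, 3, 5, 4, 6, 8, 4, 6, 7, 6, 3, 6, 7, 1, 2],
 [-1, -3, 0, 1, -3, 0, -2, -1, -1, 0, 0, -1, 0, 1, 0, 1, -1, 1, -1, -1, -2, -1, 0, 1, 0, 0, 2, 0, -1, 1, -1, 6, 5, 6, 5, 0, 2],
 [0, 0, 1, 0, 1, 0, 0, 1, 0, 2, -1, 0, 0, 3, 0, 1, 2, 0, 0, 1, -2, -1, 0, 1, -2, -3, 1, -2, 2, 1, -1, 2, 0, 0, -1, -1, -1],
 [1, 1, 1, 1, 0, 1, -1, -2, -1, -1, 1, -3, 0, -1, 0, 1, 0, -1, -1, -1, 0, 0, 0, 2, 0, -1, 1, 0, -1, -1, 0, 0, 0, -2, 0, 2, 1],
 [-2, -2, -1, -2, 1, 2, -1, 0, 0, 0, 2, -1, 0, 1, -1, 0, -2, 0, 1, 0, -2, 0, 2, 1, 0, 2, 1, 0, -2, -1, 2, 0, 0, 1, -1, -1, 0]]
```

View pics/t2.png

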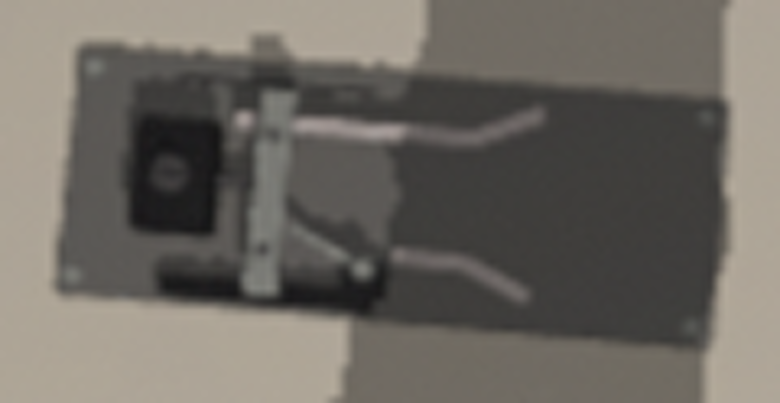

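View pics/c2.png

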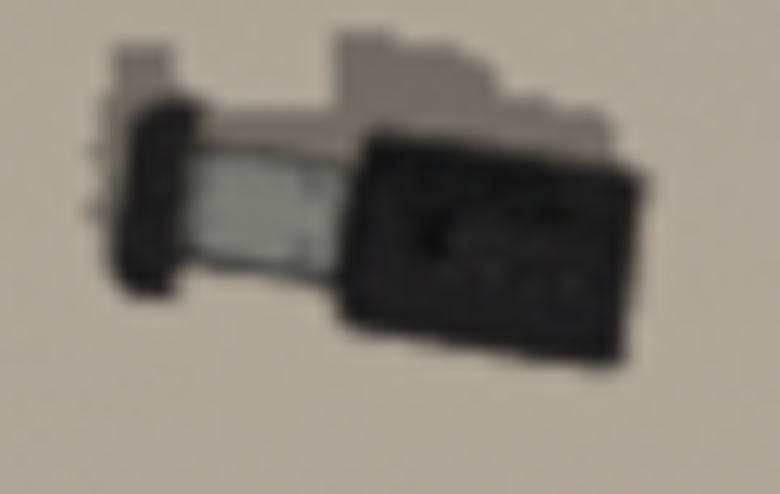

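```bash
cat >> h.py <<'E'
from scipy.optimize import minimize
def proj(p,P):
    T=np.linalg.inv(p['pose']);c=P@T[:3,:3].T+T[:3,3]
    return np.stack([c[:,0]/c[:,2]*p['fx']+p['cx'],c[:,1]/c[:,2]*p['fy']+p['cy']],1)
def silh(p,pose,boxes,win,S=8):
    u0,v0,u1,v1=win;m=np.zeros(((v1-v0)*S,(u1-u0)*S),np.uint8);c,s=np.cos(pose[2]),np.sin(pose[2])
    for b in boxes:
        P=np.array([(x,y,z) for x in b[0:2] for y in b[2:4] for z in b[4:6]])/1000.
        Q=np.stack([pose[0]+c*P[:,0]-s*P[:,1],pose[1]+s*P[:,0]+c*P[:,1],P[:,2]],1)
        uv=(proj(p,Q)-[u0,v0]+.5)*S-.5
        h=cv2.convexHull(uv.astype(np.float32))
        cv2.fillConvexPoly(m,np.round(h*16).astype(np.int32),255,shift=4)
    return cv2.resize(m,(u1-u0,v1-v0),interpolation=cv2.INTER_AREA)/255.
def fit(p,mask,boxes,win,x0):
    t=mask[win[1]:win[3],win[0]:win[2]].astype(float)
    f=lambda q:np.abs(silh(p,[q[0]/1000,q[1]/1000,q[2]/100],boxes,win)-t).sum()
    best=None
    for d in ([5,5,5],[-4,3,-4],[3,-4,4]):
        q=np.array([x0[0]*1000,x0[1]*1000,x0[2]*100])
        r=minimize(f,q,method='Nelder-Mead',options=dict(initial_simplex=[q]+[q+np.eye(3)[i]*d[i] for i in range(3)],maxiter=300))
        print(r.fun,r.x)
        if best is None or r.fun<best.fun:best=r
    return best.x/[1000,1000,100]
CAS=[(-55,5,-22,22,0,20),(5,41,-13,13,0,16),(41,55,-22,22,0,16),(-43,-7,-6,6,20,52)]
DOCK=[(-170,120,-55,55,0,6)]
E
python3 - <<'E'
from h import *
np.set_printoptions(precision=4,suppress=True,linewidth=220)
p=pickle.load(open('avg0.pkl','rb'));W=pts(p)
im=p['image'].astype(int)
md=W[...,2]>.003
d=fit(p,md,DOCK,(220,198,345,265),[.46,.135,1.6])
mc=W[...,2]>.008
c=fit(p,mc,CAS,(382,224,440,258),[.42,-.25,1.6])
g=p['image'].max(2)
c2=fit(p,((im.max(2)<75)|mc),CAS,(382,224,440,258),c)
print(d,c,c2)
def inw(d,x,y):return d[:2]+np.array([np.cos(d[2])*x-np.sin(d[2])*y,np.sin(d[2])*x+np.cos(d[2])*y])
print('mouth',inw(d,-.118,0),'rails',inw(d,-.06,0),'fin',inw(c,-.025,0))
# rails check
R=np.array([[np.cos(d[2]),np.sin(d[2])],[-np.sin(d[2]),np.cos(d[2])]])
win=np.s_[198:265,220:345]
L=(W[win][...,:2]-d[:2])@R.T; z=W[win][...,2]
for lo,hi in((-.06,-.045),(-.045,-.032),(-.03,.0),(0,.03)):
    for s in(1,-1):
        m=(L[...,0]>lo)&(L[...,0]<hi)&(s*L[...,1]>0.015)&(s*L[...,1]<.04)&(z>.017)&(z<.026)
        print(lo,s,m.sum(),L[m][:,1].mean())
m=W[...,2]>.036; m[:224]=0;m[258:]=0;m[:,:382]=0;m[:,440:]=0;m&=W[...,2]<.06
print('fin pts',W[m].mean(0),m.sum())
E
```

```text
123.63137254901962 [459.6522 134.956  147.6951]
123.64313725490196 [459.6211 134.9812 147.6845]
123.6156862745098 [459.6401 134.9805 147.6731]
40.411764705882355 [ 426.4025 -247.4799  140.7077]
40.72941176470588 [ 426.3964 -247.6122  140.8017]
40.50588235294117 [ 426.3889 -247.4597  140.755 ]
35.219607843137254 [ 426.4396 -247.0416  140.5962]
35.2 [ 426.3905 -247.0415  140.5612]
35.14509803921569 [ 426.4437 -247.0948  140.7033]
[0.4596 0.135  1.4767] [ 0.4264 -0.2475  1.4071] [ 0.4264 -0.2471  1.407 ]
mouth [0.4486 0.0175] rails [0.454  0.0752] fin [ 0.4223 -0.2721]
-0.06 1 10 0.027298225237294582
-0.06 -1 13 -0.026786332841802304
-0.045 1 15 0.027089024949375366
-0.045 -1 13 -0.026945671897534867
-0.03 1 23 0.03283498008381953
-0.03 -1 27 -0.026650967340730733
0 1 9 0.021737963630841677
0 -1 18 -0.02701548403802201
fin pts [ 0.4217 -0.2709  0.0508] 63
```

>>> jog_arm(moves=[[[0.05, 0, 0, 0, -10], [0.05, 0, 0, 0, -10], [0.05, 0, 0, 0, -10], [0.05, 0, 0, 0, -10], [0.05, 0, 0, 0, -10], [0.05, 0, 0, 0, -10], [0.05, 0.05, 0.017, 0, 0], [0.05, 0.05, 0.017, 0, 0], [0.05, 0.05, 0.017, 0, 0], [0.05, 0.05, 0.017, 0, 0], [0.05, 0.05, 0.017, 0, 0], [0.05, 0.05, 0.017, 0, 0]]])

```text
t: 2.9
eef_pos: [0.3793, -0.3422, 0.2269]
orientation: [0.001, 0.753, 0.659, -0.001]
ft_force: [1.8, -1.1, 0.9]
opening: 0.533
```

```bash
cat > st.py <<'E'
from bench import *
import numpy as np,sys
from scipy.spatial.transform import Rotation as R
def rel(x,y,z,ang):
    s=sense();q=s['orientation'];M=R.from_quat([q[1],q[2],q[3],q[0]]).as_matrix()
    d=M.T@(np.array([x,y,z])-s['eef_pos']);a=np.degrees(np.arctan2(M[1,0],M[0,0]))
    print('t %.2f pos %s toolz %s xang %.2f'%(s['t'],s['eef_pos'].round(4),M[:,2].round(3),a))
    print('shift',d.round(4),'yaw %.2f'%-((ang-a+180)%360-180),'F',s['ft_force'].round(2),'op %.1fmm'%(s['opening']*94),'q',s['qpos'].round(2))
if __name__=='__main__': rel(*map(float,sys.argv[1:5]))
E
python3 st.py .4223 -.2718 .12 80.6
```

```text
t 2.90 pos [ 0.3793 -0.3422  0.2269] toolz [ 0.    -0.002 -1.   ] xang 82.37
shift [0.0757 0.0332 0.1068] yaw 1.77 F [ 1.81 -1.09  0.86] op 50.1mm q [ 0.88  0.17 -0.3   1.95  0.06  1.02  0.41]
```

>>> jog_arm(moves=[[[0.05, 0.036, 0.016, 0.03, 1], [0.05, 0.036, 0.016, 0.03, 0.8], [0.05, 0, 0, 0.03, 0], [0.05, 0, 0, 0, 0]]])

```text
t: 3.4
eef_pos: [0.4251, -0.2702, 0.1365]
orientation: [0.003, 0.761, 0.648, 0.0]
ft_force: [-0.0, -0.7, 0.7]
opening: 0.538
```

```bash
python3 st.py .4223 -.2718 .045 80.6
python3 - <<'E'
from bench import *
import cv2
p=read_camera('top');cv2.imwrite('pics/t3.png',cv2.resize(p['image'][190:280,370:500,::-1],(780,540),interpolation=cv2.INTER_CUBIC))
E
```

```text
t 3.40 pos [ 0.4251 -0.2702  0.1365] toolz [ 0.004 -0.004 -1.   ] xang 80.85
shift [-0.0018 -0.0029  0.0915] yaw 0.25 F [-0.02 -0.7   0.73] op 50.6mm q [ 0.74  0.28 -0.35  2.06  0.13  0.82  0.15]
```

View pics/t3.png

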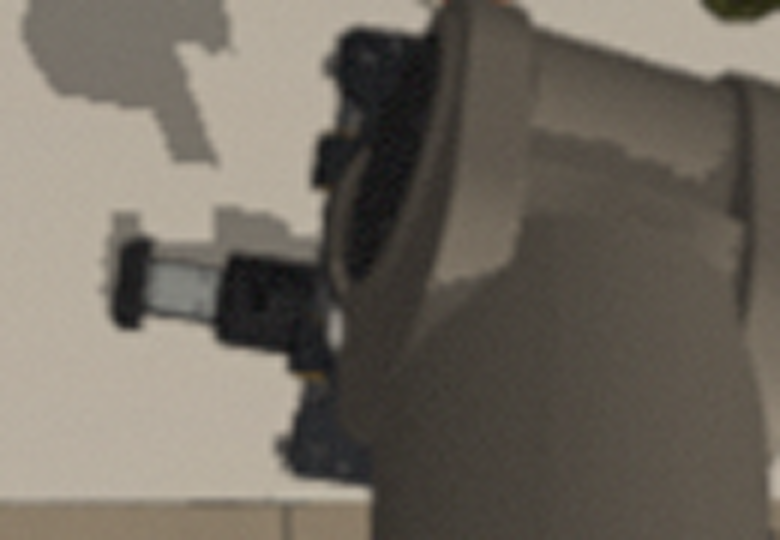

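The view shows the two jaws either side of the rear body (crop ~(325,160) and (310,370)), with the cassette still in place. Next I'll descend.

>>> jog_arm(moves=[[[0.05, -0.001, -0.002, 0.03, 0.2], [0.05, -0.001, -0.001, 0.03, 0], [0.05, 0, 0, 0.02, 0], [0.05, 0, 0, 0.01, 0], [0.05, 0, 0, 0, 0]]])

```text
t: 4.08
eef_pos: [0.4265, -0.2779, 0.0527]
orientation: [0.009, 0.764, 0.645, 0.002]
ft_force: [-0.1, 0.1, 0.5]
opening: 0.536
```

```bash
python3 st.py .4223 -.2718 .045 80.6
```

```text
t 4.08 pos [ 0.4265 -0.2779  0.0527] toolz [ 0.014 -0.011 -1.   ] xang 80.33
shift [ 0.0054 -0.0053  0.0076] yaw -0.27 F [-0.05  0.11  0.48] op 50.4mm q [ 0.71  0.41 -0.31  2.11  0.21  0.63  0.08]
```

>>> jog_arm(moves=[[[0.05, 0.005, -0.005, 0.004, -0.2], [0.05, 0, 0, 0.003, 0], [0.05, 0, 0, 0, 0]]])

```text
t: 4.45
eef_pos: [0.4231, -0.2725, 0.0473]
orientation: [0.01, 0.763, 0.646, 0.002]
ft_force: [0.1, 0.3, -1.2]
opening: 0.53
```

```bash
python3 st.py .4223 -.2718 .045 80.6
```

```text
t 4.45 pos [ 0.4231 -0.2725  0.0473] toolz [ 0.016 -0.013 -1.   ] xang 80.53
shift [ 0.0006 -0.001   0.0022] yaw -0.07 F [ 0.11  0.28 -1.21] op 49.8mm q [ 0.7   0.41 -0.31  2.13  0.22  0.61  0.07]
```

>>> jog_arm(force=25, moves=[[[0.05, 0, -0.001, 0.003, 0], [0.0, 0, 0, 0, 0], [0.0, 0, 0, 0, 0], [0.0, 0, 0, 0, 0], [0.0, 0, 0, 0, 0], [0.0, 0, 0, 0, 0], [0.0, 0, 0, 0, 0]]])

```text
t: 5.32
eef_pos: [0.4222, -0.2727, 0.0446]
orientation: [0.01, 0.763, 0.646, 0.002]
ft_force: [-0.8, 1.6, -0.5]
opening: 0.124
```

```bash
python3 st.py .4223 -.2718 .045 80.6
```

```text
t 5.33 pos [ 0.4222 -0.2727  0.0446] toolz [ 0.016 -0.013 -1.   ] xang 80.52
shift [ 0.0009 -0.     -0.0005] yaw -0.08 F [-0.8   1.6  -0.53] op 11.7mm q [ 0.7   0.41 -0.31  2.13  0.22  0.61  0.07]
```

>>> jog_arm(moves=[[[0.0, 0, 0, -0.015, 0], [0.0, 0, 0, -0.02, 0], [0.0, 0, 0, -0.015, 0], [0.0, 0.04, 0, 0, -1], [0.0, 0.05, 0, 0, -1], [0.0, 0.05, 0, 0, -1], [0.0, 0.05, 0, 0, -1], [0.0, 0.03, 0, 0, 0], [0.0, 0, 0, 0, 0]]])

```text
t: 6.45
eef_pos: [0.4528, -0.0483, 0.1001]
orientation: [0.013, 0.74, 0.673, 0.003]
ft_force: [0.6, 0.2, -1.8]
opening: 0.121
```

```bash
python3 st.py .4458 -.0114 .0506 84.6;python3 - <<'E'
from bench import *
import cv2
p=read_camera('scene');cv2.imwrite('pics/s4.png',cv2.resize(p['image'][130:290,200:450,::-1],(780,499),interpolation=cv2.INTER_CUBIC))
E
```

```text
t 6.45 pos [ 0.4528 -0.0483  0.1001] toolz [ 0.022 -0.015 -1.   ] xang 84.53
shift [ 0.0367 -0.0116  0.0488] yaw -0.07 F [ 0.63  0.15 -1.81] op 11.4mm q [ 0.36  0.26 -0.46  2.19  0.21  0.7  -0.34]
```

View pics/s4.png

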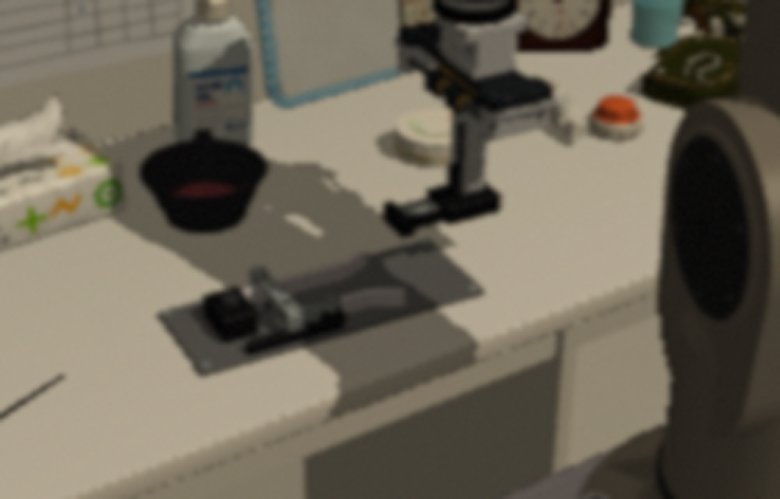

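The cassette is held level at crop (440,210), nose toward the dock. Next I'll align it over the mouth.

>>> jog_arm(moves=[[[0.0, 0.018, -0.006, 0.01, 0], [0.0, 0.018, -0.006, 0.01, 0], [0.0, 0, 0, 0.01, 0], [0.0, 0, 0, 0, 0]]])

```text
t: 7.0
eef_pos: [0.4452, -0.0169, 0.0697]
orientation: [0.014, 0.742, 0.67, 0.003]
ft_force: [-0.7, 0.1, -1.3]
opening: 0.124
```

```bash
python3 st.py .4458 -.0114 .0506 84.6;python3 - <<'E'
from h import *
p=avg(4);pickle.dump(p,open('avg1.pkl','wb'))
cv2.imwrite('pics/t4.png',cv2.resize(p['image'][190:290,222:382,::-1],(800,500),interpolation=cv2.INTER_CUBIC))
E
```

```text
t 7.00 pos [ 0.4452 -0.0169  0.0697] toolz [ 0.023 -0.018 -1.   ] xang 84.11
shift [ 0.0059 -0.0005  0.019 ] yaw -0.49 F [-0.7   0.12 -1.29] op 11.7mm q [ 0.28  0.31 -0.46  2.24  0.26  0.63 -0.47]
```

View pics/t4.png

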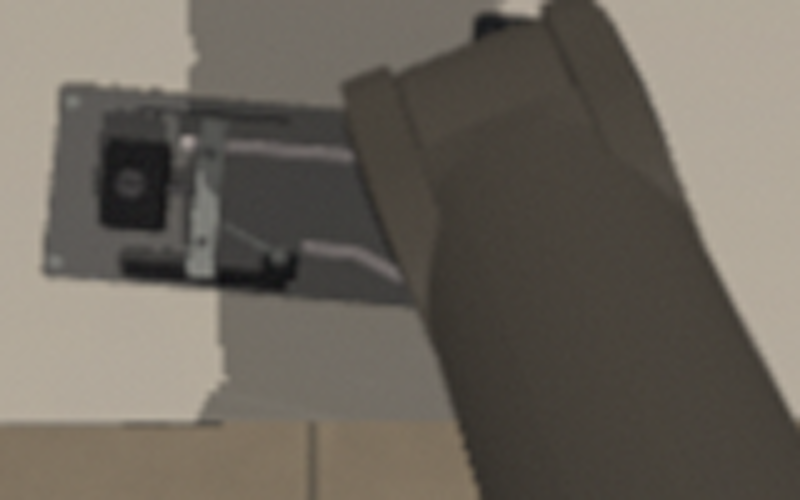

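>>> jog_arm(moves=[[[0.0, 0.003, 0, 0.007, -0.5], [0.0, 0, 0, 0.006, 0], [0.0, 0, 0, 0.003, 0], [0.0, 0, 0, 0, 0]]])

```text
t: 7.7
eef_pos: [0.4468, -0.014, 0.0534]
orientation: [0.015, 0.739, 0.673, 0.003]
ft_force: [-0.1, -0.6, -1.9]
opening: 0.121
```

```bash
python3 st.py .4458 -.0114 .0506 84.6;python3 - <<'E'
from h import *
p=pickle.load(open('avg0.pkl','rb'))
d=[.4596,.135,1.4767];R=np.array([[np.cos(d[2]),np.sin(d[2])],[-np.sin(d[2]),np.cos(d[2])]])
for n,u,v,z in(('hinge',362,268,.031),('bridge L',245,200,.036),('bridge R',292,200,.036),('block front',220,170,.03),('block back',132,170,.03),('pawl tip',290,215,.018)):
    P=ray(p,u/6.5+222-.5,v/6.5+200-.5,z);print(n,(R@(P[:2]-d[:2])).round(4))
E
```

```text
t 7.70 pos [ 0.4468 -0.014   0.0534] toolz [ 0.025 -0.018 -1.   ] xang 84.62
shift [ 0.0025 -0.0013  0.0027] yaw 0.02 F [-0.14 -0.62 -1.88] op 11.4mm q [ 0.26  0.34 -0.44  2.24  0.3   0.59 -0.5 ]
hinge [-0.0158  0.0344]
bridge L [0.0366 0.0099]
bridge R [0.0165 0.0082]
block front [ 0.0497 -0.0025]
block back [0.0877 0.0007]
pawl tip [0.0191 0.0136]
```

>>> jog_arm(moves=[[[0.0, 0, -0.001, 0.002, 0], [0.0, 0, 0, 0.002, 0], [0.0, 0, 0, 0, 0]]])

```text
t: 8.07
eef_pos: [0.4463, -0.0142, 0.0503]
orientation: [0.016, 0.739, 0.673, 0.003]
ft_force: [-6.4, 1.2, 9.3]
opening: 0.128
```

```bash
python3 st.py .4458 -.0114 .0506 84.6;python3 - <<'E'
from bench import *
import cv2
p=read_camera('scene');cv2.imwrite('pics/s5.png',cv2.resize(p['image'][180:270,220:370,::-1],(780,468),interpolation=cv2.INTER_CUBIC))
E
```

```text
t 8.07 pos [ 0.4463 -0.0142  0.0503] toolz [ 0.026 -0.019 -0.999] xang 84.60
shift [ 0.0027 -0.0008 -0.0004] yaw -0.00 F [-6.45  1.15  9.3 ] op 12.0mm q [ 0.25  0.34 -0.44  2.25  0.3   0.58 -0.51]
```

View pics/s5.png

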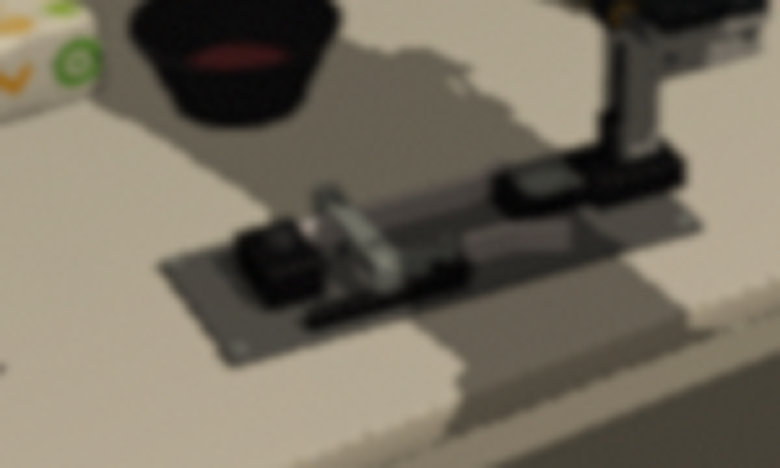

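>>> jog_arm(force=22, moves=[[[0.022, 0, 0, 0, 0], [0.022, 0, 0, 0, 0], [0.022, 0.0025, -0.0008, 0, 0], [0.0, 0, 0, 0, 0], [0.0, 0, 0, 0, 0], [0.0, 0, 0, 0, 0]]])

```text
t: 8.88
eef_pos: [0.446, -0.0114, 0.0504]
orientation: [0.016, 0.739, 0.673, 0.004]
ft_force: [-0.5, -0.6, 2.5]
opening: 0.119
```

```bash
python3 st.py .4458 -.0114 .0506 84.6
```

```text
t 8.88 pos [ 0.446  -0.0114  0.0504] toolz [ 0.027 -0.019 -0.999] xang 84.60
shift [-0.     -0.0002 -0.0002] yaw 0.00 F [-0.51 -0.6   2.45] op 11.2mm q [ 0.25  0.34 -0.44  2.25  0.31  0.58 -0.52]
```

>>> jog_arm(moves=[[[0.0, 0.008, 0, -0.0002, 0], [0.0, 0.008, 0, -0.0002, 0], [0.0, 0.008, 0, -0.0002, 0], [0.0, 0.008, 0, -0.0002, 0], [0.0, 0, 0, 0, 0]]])

```text
t: 9.5
eef_pos: [0.4471, 0.0212, 0.0504]
orientation: [0.016, 0.739, 0.673, 0.001]
ft_force: [-1.0, 2.5, 1.8]
opening: 0.129
```

```bash
cat > dk.py <<'E'
from bench import *
import numpy as np
from st import rel
d=np.array([.4596,.135,1.4767]);s=sense()
R2=np.array([[np.cos(d[2]),np.sin(d[2])],[-np.sin(d[2]),np.cos(d[2])]])
L=R2@(s['eef_pos'][:2]-d[:2]);F=R2@s['ft_force'][:2]
print('tcp dock',(L*1000).round(2),'z',(s['eef_pos'][2]*1000).round(2),'origin x~',(L[0]*1000+25).round(2),'F dock',F.round(2),s['ft_force'][2].round(2))
x=L[0]+.01;t=d[:2]+R2.T@np.array([x,0])
rel(t[0],t[1],.0506,84.6)
E
python3 dk.py
```

```text
tcp dock [-114.44    1.75] z 50.35 origin x~ -89.44 F dock [2.42 1.23] 1.75
t 9.50 pos [0.4471 0.0212 0.0504] toolz [ 0.023 -0.022 -0.999] xang 84.60
shift [ 0.01    0.0018 -0.0004] yaw -0.00 F [-0.99  2.53  1.75] op 12.1mm q [ 0.18  0.35 -0.45  2.24  0.31  0.59 -0.6 ]
```

>>> jog_arm(moves=[[[0.0, 0.006, 0.0015, -0.0002, 0], [0.0, 0.006, 0.0003, -0.0002, 0], [0.0, 0.006, 0.0003, -0.0002, 0], [0.0, 0, 0, 0, 0]]])

```text
t: 10.0
eef_pos: [0.4493, 0.0391, 0.0502]
orientation: [0.016, 0.739, 0.673, -0.001]
ft_force: [-1.0, 1.3, 3.9]
opening: 0.127
```

```bash
python3 dk.py
```

```text
tcp dock [-96.4    1.25] z 50.24 origin x~ -71.4 F dock [1.24 1.13] 3.9
t 10.00 pos [0.4493 0.0391 0.0502] toolz [ 0.019 -0.025 -1.   ] xang 84.59
shift [ 0.01    0.0013 -0.0006] yaw -0.01 F [-1.01  1.34  3.9 ] op 11.9mm q [ 0.14  0.35 -0.45  2.23  0.32  0.6  -0.64]
```

>>> jog_arm(moves=[[[0.0, 0.006, 0.0008, -0.0005, 0], [0.0, 0.006, 0.0004, -0.0003, 0], [0.0, 0.006, 0.0003, -0.0003, 0], [0.0, 0, 0, 0, 0]]])

```text
t: 10.5
eef_pos: [0.4504, 0.0565, 0.0502]
orientation: [0.015, 0.74, 0.673, -0.004]
ft_force: [-1.7, 0.9, 2.3]
opening: 0.124
```

```bash
python3 dk.py
```

```text
tcp dock [-79.03   1.82] z 50.21 origin x~ -54.03 F dock [0.71 1.76] 2.27
t 10.50 pos [0.4504 0.0565 0.0502] toolz [ 0.015 -0.027 -1.   ] xang 84.52
shift [ 0.01    0.0018 -0.0006] yaw -0.08 F [-1.69  0.87  2.27] op 11.6mm q [ 0.1   0.36 -0.45  2.22  0.32  0.61 -0.69]
```

>>> jog_arm(moves=[[[0.0, 0.005, 0, -0.0003, 0], [0.0, 0.004, 0, -0.0003, 0], [0.0, 0.004, 0, -0.0002, 0], [0.0, 0, 0, 0, 0]]])

```text
t: 11.0
eef_pos: [0.4516, 0.0706, 0.0504]
orientation: [0.015, 0.74, 0.673, -0.004]
ft_force: [-1.0, 0.9, 0.2]
opening: 0.129
```

```bash
python3 dk.py
```

```text
tcp dock [-64.89   1.95] z 50.44 origin x~ -39.89 F dock [0.82 1.06] 0.19
t 11.00 pos [0.4516 0.0706 0.0504] toolz [ 0.014 -0.027 -1.   ] xang 84.52
shift [ 0.01    0.0019 -0.0004] yaw -0.08 F [-0.98  0.92  0.19] op 12.1mm q [ 0.07  0.37 -0.45  2.21  0.33  0.62 -0.72]
```

>>> jog_arm(moves=[[[0.0, 0.003, 0, 0, 0], [0.0, 0.003, 0, 0, 0], [0.0, 0, 0, 0, 0]]])

```text
t: 11.38
eef_pos: [0.4522, 0.0765, 0.0503]
orientation: [0.015, 0.74, 0.672, -0.004]
ft_force: [-1.9, 0.1, 0.5]
opening: 0.124
```

```bash
python3 dk.py
python3 - <<'E'
from bench import *
import cv2
p=read_camera('scene');cv2.imwrite('pics/s6.png',cv2.resize(p['image'][180:270,220:370,::-1],(780,468),interpolation=cv2.INTER_CUBIC))
p=read_camera('top');cv2.imwrite('pics/t6.png',cv2.resize(p['image'][190:290,222:382,::-1],(800,500),interpolation=cv2.INTER_CUBIC))
E
```

```text
tcp dock [-58.97   1.91] z 50.31 origin x~ -33.97 F dock [-0.12  1.85] 0.53
t 11.38 pos [0.4522 0.0765 0.0503] toolz [ 0.014 -0.027 -1.   ] xang 84.49
shift [ 0.01    0.0019 -0.0005] yaw -0.11 F [-1.86  0.05  0.53] op 11.7mm q [ 0.06  0.37 -0.45  2.21  0.33  0.62 -0.73]
```

View pics/s6.png

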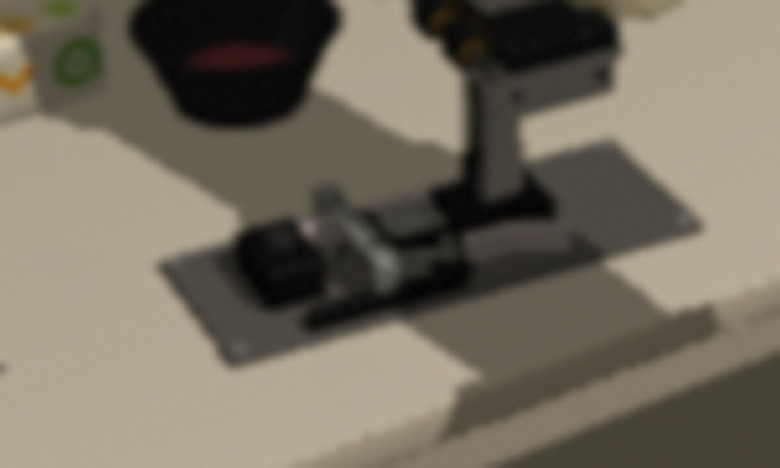

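View pics/t6.png

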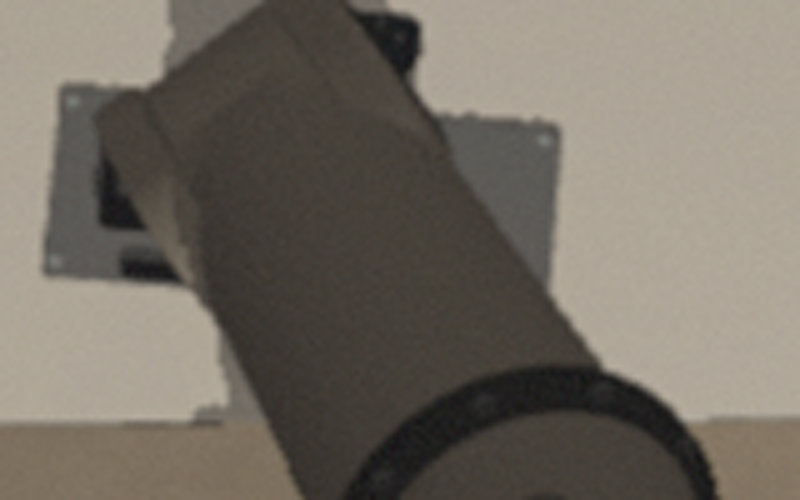

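>>> jog_arm(moves=[[[0.0, 0.002, 0, 0, 0], [0.0, 0.002, 0, 0, 0]]])

```text
t: 11.72
eef_pos: [0.4525, 0.0798, 0.0503]
orientation: [0.015, 0.74, 0.672, -0.004]
ft_force: [-2.6, -4.8, 3.8]
opening: 0.125
```

>>> jog_arm(moves=[[[0.0, 0.002, 0, 0, 0], [0.0, 0.001, 0, 0, 0]]])

```text
t: 11.98
eef_pos: [0.4528, 0.0823, 0.0503]
orientation: [0.015, 0.741, 0.672, -0.005]
ft_force: [-2.7, -5.5, 4.3]
opening: 0.124
```

```bash
python3 dk.py
```

```text
tcp dock [-53.09   1.87] z 50.29 origin x~ -28.09 F dock [-5.75  2.19] 4.28
t 11.97 pos [0.4528 0.0823 0.0503] toolz [ 0.014 -0.029 -0.999] xang 84.41
shift [ 0.01    0.0018 -0.0006] yaw -0.19 F [-2.72 -5.52  4.28] op 11.6mm q [ 0.05  0.37 -0.45  2.2   0.33  0.63 -0.75]
```

>>> jog_arm(moves=[[[0.0, 0.001, 0, -0.0002, 0], [0.0, 0.001, 0, -0.0001, 0]]])

```text
t: 12.22
eef_pos: [0.4528, 0.0834, 0.0505]
orientation: [0.016, 0.741, 0.671, -0.005]
ft_force: [-1.8, -6.7, 3.1]
opening: 0.123
```

>>> jog_arm(moves=[[[0.0, 0.001, 0, -0.0001, 0], [0.0, 0.001, 0, -0.0001, 0]]])

```text
t: 12.48
eef_pos: [0.4528, 0.0843, 0.0507]
orientation: [0.016, 0.741, 0.671, -0.006]
ft_force: [-1.6, -7.0, 2.4]
opening: 0.128
```

```bash
python3 dk.py
```

```text
tcp dock [-51.12   2.01] z 50.67 origin x~ -26.12 F dock [-7.12  0.92] 2.35
t 12.47 pos [0.4528 0.0843 0.0507] toolz [ 0.012 -0.032 -0.999] xang 84.31
shift [ 0.01    0.002  -0.0002] yaw -0.29 F [-1.58 -7.    2.35] op 12.1mm q [ 0.04  0.37 -0.45  2.2   0.33  0.63 -0.76]
```

>>> jog_arm(moves=[[[0.0, 0.0015, 0, 0, 0], [0.0, 0.0015, 0, 0, 0]]])

```text
t: 12.72
eef_pos: [0.453, 0.0858, 0.0506]
orientation: [0.017, 0.742, 0.671, -0.007]
ft_force: [-2.1, -7.9, 5.2]
opening: 0.129
```

>>> jog_arm(moves=[[[0.0, 0.0015, 0, 0, 0], [0.0, 0.0015, 0, 0, 0]]])

```text
t: 12.98
eef_pos: [0.4531, 0.087, 0.0506]
orientation: [0.017, 0.742, 0.67, -0.008]
ft_force: [-3.2, -8.4, 6.0]
opening: 0.125
```

```bash
python3 dk.py
```

```text
tcp dock [-48.37   1.98] z 50.63 origin x~ -23.37 F dock [-8.62  2.36] 6.04
t 12.97 pos [0.4531 0.087  0.0506] toolz [ 0.011 -0.037 -0.999] xang 84.15
shift [ 0.01    0.0019 -0.0003] yaw -0.45 F [-3.16 -8.36  6.04] op 11.7mm q [ 0.03  0.37 -0.45  2.2   0.34  0.64 -0.77]
```

>>> jog_arm(moves=[[[0.0, 0.0015, 0, -0.0003, -0.2], [0.0, 0.0015, 0, -0.0002, -0.2]]])

```text
t: 13.22
eef_pos: [0.4533, 0.0882, 0.051]
orientation: [0.018, 0.74, 0.672, -0.01]
ft_force: [-1.6, -6.8, 3.0]
opening: 0.126
```

```bash
python3 dk.py
```

```text
tcp dock [-47.15   1.91] z 51.03 origin x~ -22.15 F dock [-6.91  0.96] 2.97
t 13.22 pos [0.4533 0.0882 0.051 ] toolz [ 0.01  -0.04  -0.999] xang 84.48
shift [0.01   0.0019 0.0001] yaw -0.12 F [-1.6  -6.79  2.97] op 11.9mm q [ 0.03  0.37 -0.45  2.2   0.34  0.64 -0.77]
```

>>> jog_arm(moves=[[[0.0, 0.0015, 0, 0, 0], [0.0, 0.0015, 0, 0, 0]]])

```text
t: 13.48
eef_pos: [0.4534, 0.0893, 0.051]
orientation: [0.019, 0.741, 0.672, -0.011]
ft_force: [-1.9, -9.0, 5.1]
opening: 0.128
```

```bash
python3 dk.py
python3 - <<'E'
from bench import *
import cv2
p=read_camera('scene');cv2.imwrite('pics/s7.png',cv2.resize(p['image'][190:250,250:350,::-1],(800,480),interpolation=cv2.INTER_CUBIC))
E
```

```text
tcp dock [-46.1    1.84] z 50.97 origin x~ -21.1 F dock [-9.09  1.07] 5.09
t 13.47 pos [0.4534 0.0893 0.051 ] toolz [ 0.009 -0.042 -0.999] xang 84.38
shift [ 0.01    0.0018 -0.    ] yaw -0.22 F [-1.92 -8.95  5.09] op 12.1mm q [ 0.02  0.37 -0.45  2.19  0.34  0.64 -0.78]
```

View pics/s7.png

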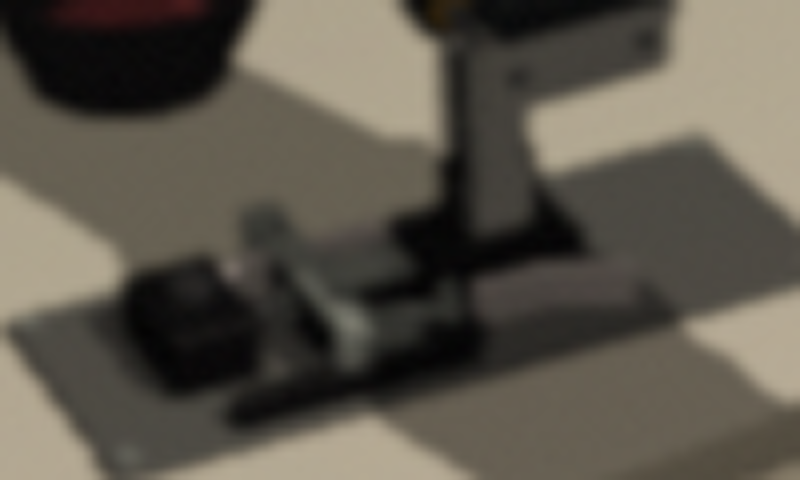

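>>> jog_arm(moves=[[[0.0, 0.0016, 0, -0.0001, -0.1], [0.0, 0.0016, 0, 0, -0.1]]])

```text
t: 13.78
eef_pos: [0.4535, 0.0905, 0.051]
orientation: [0.02, 0.74, 0.672, -0.012]
ft_force: [-1.9, -9.7, 6.2]
opening: 0.127
```

>>> jog_arm(moves=[[[0.0, 0.0018, 0, -0.0001, 0]]])

```text
t: 13.9
eef_pos: [0.4536, 0.0911, 0.0511]
orientation: [0.02, 0.74, 0.672, -0.013]
ft_force: [-2.0, -10.0, 5.9]
opening: 0.127
```

```bash
python3 dk.py
```

```text
tcp dock [-44.27   1.84] z 51.06 origin x~ -19.27 F dock [-10.17   1.09] 5.86
t 13.90 pos [0.4536 0.0911 0.0511] toolz [ 0.008 -0.047 -0.999] xang 84.42
shift [0.01   0.0018 0.    ] yaw -0.18 F [ -2.04 -10.03   5.86] op 11.9mm q [ 0.01  0.38 -0.45  2.19  0.35  0.65 -0.79]
```

>>> jog_arm(moves=[[[0.0, -0.001, 0, 0, 0], [0.0, -0.001, 0, 0, 0]]])

```text
t: 14.15
eef_pos: [0.4534, 0.0889, 0.0512]
orientation: [0.02, 0.741, 0.672, -0.013]
ft_force: [-2.5, 2.8, -0.8]
opening: 0.126
```

>>> jog_arm(moves=[[[0.0, -0.001, 0, 0, 0], [0.0, -0.001, 0, 0, 0]]])

```text
t: 14.4
eef_pos: [0.4533, 0.0886, 0.0512]
orientation: [0.019, 0.74, 0.672, -0.012]
ft_force: [-0.9, 5.1, -3.8]
opening: 0.129
```

```bash
python3 dk.py
```

```text
tcp dock [-46.74   1.91] z 51.21 origin x~ -21.74 F dock [4.97 1.42] -3.76
t 14.40 pos [0.4533 0.0886 0.0512] toolz [ 0.008 -0.045 -0.999] xang 84.47
shift [0.01   0.0019 0.0002] yaw -0.13 F [-0.95  5.09 -3.76] op 12.1mm q [ 0.02  0.37 -0.45  2.19  0.34  0.65 -0.78]
```

Pulling back meets 5 N of resistance, so the pawl is holding. Next I'll release and lift.

>>> jog_arm(moves=[[[0.04, 0, 0, 0, 0], [0.04, 0, 0, 0, 0], [0.04, 0, 0, 0, 0], [0.04, 0, 0, -0.01, 0], [0.04, 0, 0, -0.03, 0], [0.04, 0, 0, -0.04, 0], [0.04, 0, 0, -0.05, 0], [0.04, 0, 0, -0.05, 0], [0.04, -0.05, 0, 0, 0], [0.04, -0.06, 0, 0, 0], [0.04, -0.06, 0, 0, 0], [0.04, -0.06, 0, 0, 0]]])

```text
t: 15.9
eef_pos: [0.4308, -0.1326, 0.254]
orientation: [0.021, 0.737, 0.676, -0.008]
ft_force: [1.4, -0.7, -0.2]
opening: 0.426
```

Run:
```python
from h import *
from bench import sense
print(sense()['t'],sense()['eef_pos'])
p=avg(6);pickle.dump(p,open('avg2.pkl','wb'));W=pts(p)
cv2.imwrite('pics/t8.png',cv2.resize(p['image'][110:290,200:510,::-1],(775,450),interpolation=cv2.INTER_CUBIC))
cv2.imwrite('pics/t9.png',cv2.resize(p['image'][200:262,222:342,::-1],(780,403),interpolation=cv2.INTER_CUBIC))
```

```text
15.9 [ 0.4307659  -0.13257757  0.25397451]
```

View pics/t8.png

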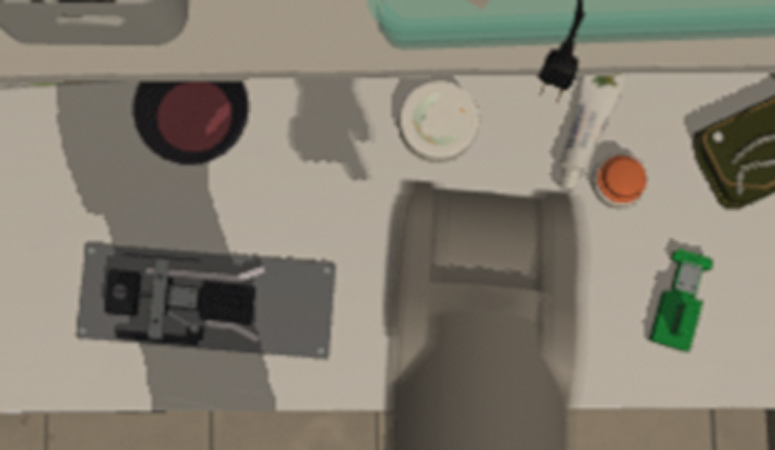

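View pics/t9.png

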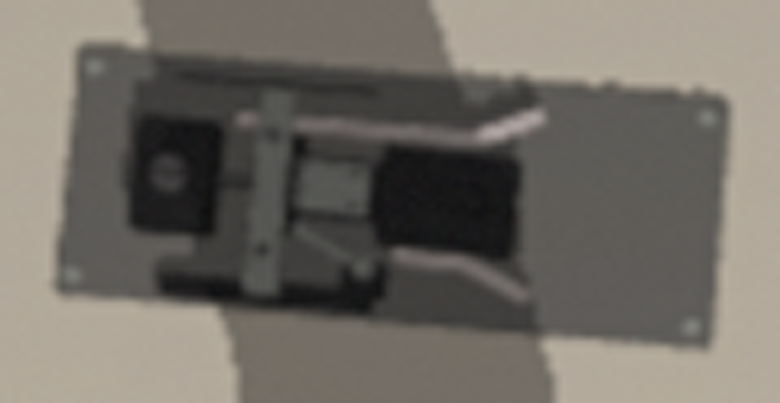

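Run:
```python
from h import *
from bench import sense
d=np.array([.4596,.135,1.4767]);R=np.array([[np.cos(d[2]),np.sin(d[2])],[-np.sin(d[2]),np.cos(d[2])]])
p0=pickle.load(open('avg0.pkl','rb'));W0=pts(p0)
def f(p):
    W=pts(p);m=(np.abs((W[...,:2]-d[:2])@R.T-[-.045,0])<[.055,.02]).all(-1)&(W[...,2]-W0[...,2]>.01)
    L=((W[...,:2]-d[:2])@R.T)[m]; z=W[...,2][m]
    fin=z>.045
    print(m.sum(),'rear x',np.percentile(L[:,0],2)*1000,'y mean',L[:,1].mean()*1000,'fin centre',L[fin].mean(0)*1000,fin.sum(),'ztop',np.median(z[fin])*1000, 'zbody',np.median(z[z<.035])*1000)
f(pickle.load(open('avg2.pkl','rb')))
p=avg(14);f(p);print(sense()['t'])
W=pts(p)
for n,u,v in(('pot',375,157),('timer',448,182),('dropper',169,188)):print(n,W[v,u],W0[v,u])
cv2.imwrite('pics/t10.png',cv2.resize(p['image'][200:262,222:342,::-1],(780,403),interpolation=cv2.INTER_CUBIC))
from bench import read_camera
q=read_camera('scene');cv2.imwrite('pics/s10.png',cv2.resize(q['image'][190:250,250:350,::-1],(800,480),interpolation=cv2.INTER_CUBIC))
```

```text
402 rear x -79.48626330743619 y mean 0.34122359409775743 fin centre [-50.99185902   1.79200071] 62 ztop 57.50715016084962 zbody 25.30583529494679
404 rear x -79.56123345485076 y mean 0.40016019146354886 fin centre [-50.98435918   1.78664767] 62 ztop 57.48133036395231 zbody 25.38316573244237
16.9
pot [ 0.65837195 -0.15526095  0.03338008] [ 0.65843586 -0.15528965  0.03310556]
timer [ 0.58331388 -0.35680256  0.03656602] [ 0.58326599 -0.35673311  0.03683673]
dropper [0.56930797 0.4173026  0.07479197] [0.56937119 0.41742661 0.07442286]
```

View pics/s10.png

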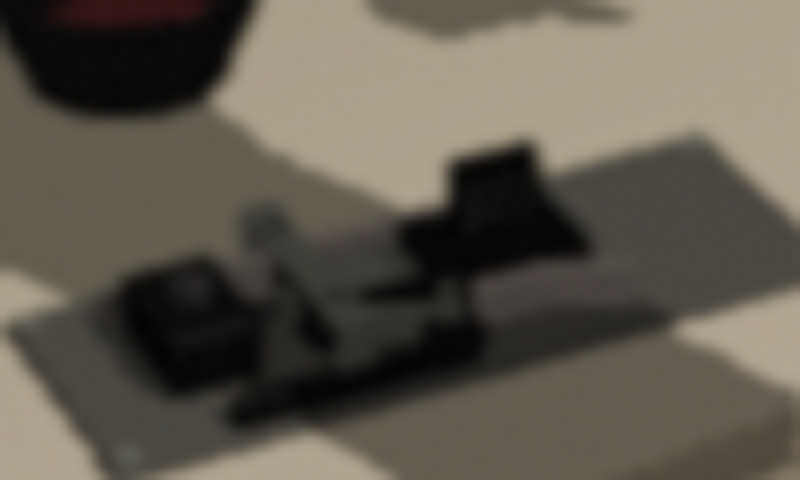

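```bash
python3 -c "
from bench import *
print(close_job());print(sense()['t'])"
```

```text
the job is handed in; nothing more can be done
None
the job is handed in; nothing more can be done
```

The black cassette is in the dock, nose first, with the pawl latched behind the nose. I let go and handed the job in at about 17 s, within the 53 s limit.

- **Insertion:** I gripped the fin, laid the cassette in the flared mouth and re-gripped it there so it lay flat. I then slid it along the channel in small steps. The push peaked at about 10 N in the readings, below the 20 N that harms the plunger.
- **Latch:** The push force dropped from about 8.6 N to 6.9 N at what looked like the click. When I then pulled back about 2.5 mm, the cassette resisted with about 5 N.
- **After release:** Two measurements about 1 s apart agreed to within 0.1 mm. They put the cassette's origin at about dock x -25 mm, flat on the plate, at a lock setting of roughly -12 to -14 mm.
- **Bystanders:** The pot, timer and dropper had not moved by more than the measurement noise.

Three checks were weaker. I could not see the pawl tip and plunger clearly in the images, so the latch rests on the force and position readings. The arm's estimate of the cassette's position differed from the camera's by about 3 mm, probably from the re-grip. The tool also leaned about 2.7° while pushing, with no visible effect on the result.

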